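# Ready the bottle brush and open the push-and-turn cleaner cap

## Robot

A 6-joint arm with a two-finger parallel gripper is mounted at the origin on a cart in front of the work surface, level with it; the furniture and walls round the work are solid. World frame = base frame: x ahead of the robot, y to its left, z up, the work surface at z = 0. Lengths are in mm, angles in degrees, forces in N, time in s.
With the tool pointing down it reaches from about 300 to 850 mm from the base axis. Payload 4.2 kg.
Tool frame: the origin (TCP) lies between the finger pads; the fingertips stand 22 mm ahead of it and the grasp point (between the pads) lies 3 mm ahead of it; z points along the fingers, y is the direction in which the jaws open and shut (so a half turn about z gives the same grasp; the last joint's range is limited). The gripper opens to 91 mm and grips with 3 to 60 N. Pads are 32 mm wide; open, the fingers measure 118 mm over their backs; the gripper's body (76 mm by 178 mm) begins 60 mm behind the grasp point.
Start: joints at [-1.146, 18.312, 89.639, -0, 72.044, -1.146], TCP at [575.014, 0, 235.976] pointing down, gripper open.
Joint ranges: [-177.97, 177.97], [-48.28, 115.42], [12.27, 149.76], [-77.06, 257.06], [2.81, 150.46], [-146.56, 146.56]. Speed limits (degrees/s): [147.25, 147.25, 180, 180, 180, 180].

## Interface

Orientations are given as [roll, pitch, yaw] about the fixed x, y, z axes, in that order (R = Rz(yaw) Ry(pitch) Rx(roll)).
In Python, from workcell import * gives the robot as it stands.
- The arm moves only by the shell command python3 -m jog 'ROWS' [OPENING] [FORCE]. ROWS is text: rows parted by semicolons, each of 6 numbers parted by spaces: the shift along the tool's x, y, z in units of 0.5 m (1.0 is 0.5 m), then the turn, a rotation vector about the tool's x, y, z in units of pi/2 rad (1.0 is pi/2 rad). A call has 1 to 20 rows; each row is the pose to reach, as a shift and turn from the pose measured when the call began, along the tool's axes at that moment; what a row does not reach only later rows make up. A row lasts 1/12 s, in which the tool goes at most 41.7 mm and 7.16 degrees, less where a joint would pass 70% of its speed; a pose out of reach is approached as far as the arm can. A call with a number of a shift or a turn outside -1 to 1 is refused whole. A call with a gripper value outside its range is refused whole. OPENING is the opening, from -1 (shut) to 1 (fully open), set as the call begins (- or left out, the last holds). The fingers move at their own pace and stop on an object; FORCE is the grip in N (left out, the last holds). Time passes only in rows, so rows that repeat a pose let the fingers close. It gives the time, the measured TCP pose, the force and the opening at its end, in the units of the state.
- state(): the state, without advancing time (a new reading comes with each control period).
- grab_frame(name): name is "scene" or "side" or "wrist"; returns the picture (480x640x3 uint8, red, green, blue); there is no depth.
- calibration(name): a dict with "mtx" (3x3 intrinsics, pixels), "distortion" ([k1, k2, p1, p2, k3] as OpenCV has them; the pictures are not rectified), "rvec" (rotation vector, rad) and "tvec" (3), from world to camera coordinates, as OpenCV has them. Camera axes: x right, y down, z forward; pixel columns grow to the right and rows downward; lengths in mm; the calibration is good to about 2 mm. A picture is of the moment at which its call begins: read the wrist's pose just before it. calibration takes no time and is no camera call; for the wrist camera it gives the pose at the moment of the call.
- job_done(): hands the job in, once; it reports no verdict.
Trained networks look in the newest picture that a camera, given by its name, has taken for a name from the list of things; names that differ only in an ending like _2 or _b are one class to them, and where a whole thing is asked for, a point or a joint stands for the part that bears it (a point fixed in the world has none). Each returns a list of dicts, best first, with "confidence" (0 to 1); they miss things now and then, are a little off and sometimes report something else, mostly with a low value. They report only what shows in the picture. A call takes as long as a camera call. They do not tell look-alikes from the thing itself.
- spot_in(query, camera): "rect" ([left, top, right, bottom] in pixels, round what is visible of it).
- tip_of(query, camera): "location" ([column, row] in pixels: a listed point, or the origin of a listed thing).
The state is a dict: "time_s": time; "qpos": joint angles; "qvel": joint speeds; "effort": joint torques, N m; "ee_pos": TCP position; "ee_rot": TCP orientation; "force": force on the tool from outside, world axes, zero at the start; "torque": the same for the moment, N m; "gripper_width": finger opening in mm.
Only numpy, scipy, OpenCV 4.12 (cv2) and the standard library are available. Lean on these libraries where they do the work, as an engineer would, in place of code of your own. Each camera call takes 0.05 s, during which the arm holds its last target. There are 200 camera calls.

## Task

Get ready to scrub out the mug: pull the bottle brush up out of its narrow upright holder and leave it standing head down in the mug. Then open the cleaner bottle's child-safe cap: push it down and, while pushing, twist it about a quarter turn anticlockwise, then lift it straight off and finish while still holding it in the gripper, level, about 7 cm above where it sat on the bottle - do not put it down or let go. Keep the mug and the brush holder upright and leave the salt shaker, the small jug and the teaspoon where they are.

Things in the scene. Friction and masses are not known exactly. Their poses are not given: they have to be found in the camera images.
- bottle: White round cleaner bottle, 76 mm wide, fixed in a weighted metal foot (100 mm wide); it does not move or turn. Origin: centre of the underside, z up. The shoulder narrows from 53 mm up to 79 mm, where the 26 mm wide neck starts; a 44 mm wide collar on the neck lies 85 to 89 mm up. The locked cap spans heights 95 to 123 mm.
- cap_mid (a point): Centre (half-way up, on the axis) of the bottle's grey ribbed cap: round, 50 mm wide, 28 mm tall, 30 g, flat top with a low moulded bar along its x axis. z up. Locked, it lies 109 mm above the bottle's origin, its x axis along the bottle's x. Under it hidden lugs hold the cap; once free it is a loose part.
- seal (a joint): How far the spring disc inside the bottle's mouth is pressed down by the cap, m: 0 locked, -0.002 cap off. The cap needs at least 0.003 to turn and bottoms at 0.006; force 3.2 N at 0, 7.2 N at 0.005.
- neck_top (a point): Centre of the bottle's neck top, 111 mm up, inside the cap. Pressed down, the cap turns anticlockwise seen from above. It lifts off freely between 50 and 130 degrees of turn (aim for 85 to 90; a stop ends the turn near 135). Past 50 degrees pressing may stop: the spring then raises the cap 2 mm. Pulling up or turning while not pressed does nothing.
- brush_grip (a point): Point on the axis of the bottle brush's round wooden handle, 140 mm above the brush's foot, 30 mm below its top end. Handle 15 mm in diameter from 106 to 156 mm above the foot, then a 19 mm knob up to 170 mm. z along the brush from head to handle. About 60 g. The brush starts head down in the holder, nearly upright, this point 146 mm above the worktop.
- brush_foot (a point): Centre of the lower end of the brush's stiff white head (37 mm in diameter, 78 mm long), z along the brush towards the handle. It starts 6 mm above the worktop on the holder's inner floor.
- holder: Narrow white stoneware brush holder, loose but heavy (0.8 kg), 68 mm across the foot, 54 mm at the rim, 80 mm tall, bore 42 mm, inner floor 6 mm up. Origin: centre of its underside, z up. The brush must rise at least 80 mm to clear it. Note the room: a wall shelf hangs less than 0.6 m above the worktop from about 0.63 m ahead of the robot on.
- mug_floor (a point): Centre of the inner floor of the white mug, 7 mm above the worktop, on the mug's axis, z up. The mug is 80 mm wide, 91 mm tall, its opening about 68 mm wide; its handle reaches 72 mm from the axis along this point's -y. Loose, about 0.2 kg.
- salt_shaker: Bystander: small salt shaker with a metal top, 44 mm wide, 90 mm tall, standing behind the work. Origin: centre of its underside.
- plain_creamer: Bystander: small white jug with a handle, 116 x 176 x 165 mm, standing behind the work. Origin: centre of its underside.
- small_spoon: Bystander: teaspoon lying flat at the left of the work, 139 x 30 x 10 mm. Origin: centre of its underside.
Not all that is in view belongs to the job. Of the things that look like the part that bears cap_mid, the largest one is meant.

How it is judged (in metres and radians):
On the way, in this order (a step that is already met when the one before it is completed fails the run):
1. the brush stands in the mug, let go (horizontal distance between brush_foot and mug_floor below 0.035 m and height (world z) of brush_foot below 0.035 m and angle between brush_foot's own z axis and vertical below 0.7 rad and contact force between the fingers and brush below 0.1 N), for 0.2 s.
2. the cap is pressed down on the bottle (z of cap_mid in the frame of bottle below 0.1065 m and angle between the x axis of cap_mid and the x axis of bottle, either way round below 0.4 rad), for 0.05 s.
3. the cap is twisted past its catch while still on the neck (angle between the x axis of cap_mid and the x axis of bottle, either way round above 0.7 rad and z of cap_mid in the frame of bottle below 0.1135 m), for 0.02 s.
At the end, for the whole second after the job is handed in: Brush let go in the mug: foot under 35 mm from its axis and above the worktop, lean under 40 deg. Mug and holder upright (11 deg). Cap held by the fingers, off the bottle, still (30 mm/s), level (20 deg), 35 to 150 mm above its locked place, within 50 mm of the bottle axis (all of step 1 and angle between each of mug_floor, holder's own z axis and vertical below 0.2 rad and z of cap_mid in the frame of bottle between 0.144 and 0.259 m and horizontal distance between cap_mid and bottle below 0.05 m and angle between cap_mid's own z axis and vertical below 0.35 rad and contact force between the fingers and cap above 0.5 N and contact force between cap and bottle below 0.1 N and linear speed of cap below 0.03 m/s); the arm keeps its last pose, push and grip.
It fails at once if the mug or the brush holder is tipped (angle between any of mug_floor, holder's own z axis and vertical above 0.6 rad).
It fails at once if the shaker, the small jug or the teaspoon is shifted more than 30 mm (distance of any of salt_shaker, plain_creamer, small_spoon from where it was at the start of the episode above 0.03 m).
It also fails if it takes over 61 s, if anything falls off the work surface, if the arm or the gripper's body presses on something with over 40 N, if the wrist force passes 120 N, or if a joint passes its speed limit or range.

## Working session

There is one attempt and no reset: what is moved stays moved. The work goes in short steps, Python scripts to look and compute and a shell command to move; the robot and the scene stay as the last step left them, time stands still between calls to the robot, and variables do not carry over. Pictures are saved under pics/ and viewed, about 8 in all and at most 12, crops included, and the job is handed in when it is done.

```bash
mkdir -p pics; ls; cat > h.py <<'E'
import cv2,numpy as np
from workcell import *
from scipy.spatial.transform import Rotation as R
def ray(cam,px,c=None):
    c=c or calibration(cam)
    M=np.array(c["mtx"],float);D=np.array(c["distortion"],float)
    Rm=cv2.Rodrigues(np.array(c["rvec"],float))[0];t=np.array(c["tvec"],float).ravel()
    u=cv2.undistortPoints(np.array([[px]],float),M,D).ravel()
    return -Rm.T@t, Rm.T@np.array([u[0],u[1],1.])
def at_z(cam,px,z,c=None):
    o,d=ray(cam,px,c);return o+d*(z-o[2])/d[2]
def tri(rays):
    A=np.zeros((3,3));b=np.zeros(3)
    for o,d in rays:
        d=d/np.linalg.norm(d);P=np.eye(3)-np.outer(d,d);A+=P;b+=P@o
    x=np.linalg.solve(A,b)
    return x,[np.linalg.norm((np.eye(3)-np.outer(d,d)/(d@d))@(x-o)) for o,d in rays]
def proj(cam,p):
    c=calibration(cam)
    return cv2.projectPoints(np.array([p],float),np.array(c["rvec"],float),np.array(c["tvec"],float),np.array(c["mtx"],float),np.array(c["distortion"],float))[0].ravel()
def save(cam,name):
    f=grab_frame(cam);cv2.imwrite("pics/"+name,f[:,:,::-1]);return f
E
python3 - <<'E'
from h import *
a=save("scene","a.png");b=save("side","b.png");w=save("wrist","w.png")
for q in ["cap_mid","bottle","neck_top","brush_grip","brush_foot","holder","mug_floor"]:
    for c in ["scene","side"]:
        print(q,c,[(np.round(x["location"]).tolist(),round(x["confidence"],2)) for x in tip_of(q,c)][:4])
print(state())
E
```

```text
pics
cap_mid scene [([400.0, 314.0], 0.87), ([379.0, 396.0], 0.54), ([354.0, 316.0], 0.46)]
cap_mid side [([393.0, 196.0], 0.75), ([430.0, 228.0], 0.5), ([379.0, 244.0], 0.46)]
bottle scene [([394.0, 351.0], 0.91)]
bottle side [([391.0, 223.0], 0.83), ([394.0, 194.0], 0.59)]
neck_top scene []
neck_top side [([391.0, 190.0], 0.8)]
brush_grip scene [([320.0, 249.0], 0.9)]
brush_grip side [([364.0, 219.0], 0.56)]
brush_foot scene []
brush_foot side [([362.0, 264.0], 0.39)]
holder scene [([318.0, 299.0], 0.62)]
holder side [([361.0, 267.0], 0.72)]
mug_floor scene [([254.0, 252.0], 0.98)]
mug_floor side [([326.0, 324.0], 0.76)]
{'time_s': 0.85, 'qpos': array([-1.14762017e+00,  1.83090771e+01,  8.96391490e+01,  1.94035267e-04,
        7.20438953e+01, -1.14553876e+00]), 'qvel': array([ 0.00481215, -0.05037378, -0.02906991, -0.09575783, -0.04845549,
        0.06863563]), 'effort': array([ 7.65042278e-04, -4.12324512e+01, -2.32227749e+01,  7.26791541e-02,
        3.74954799e-02, -3.48623735e-05]), 'ee_pos': array([ 5.75009186e+02, -1.55130392e-02,  2.36003238e+02]), 'ee_rot': array([ 1.79992119e+02, -2.70472388e-05,  8.99978588e+01]), 'force': array([0.84312311, 0.43208297, 0.28105373]), 'torque': array([-0.04715598, -0.01610325,  0.00454178]), 'gripper_width': 90.99714958199934}
```

View pics/a.png

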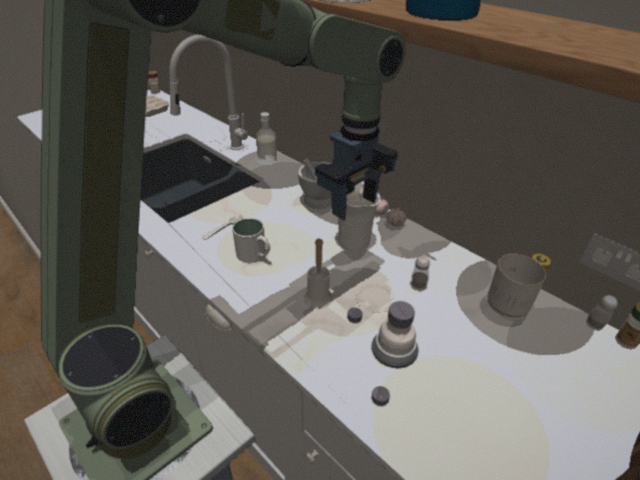

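View pics/b.png

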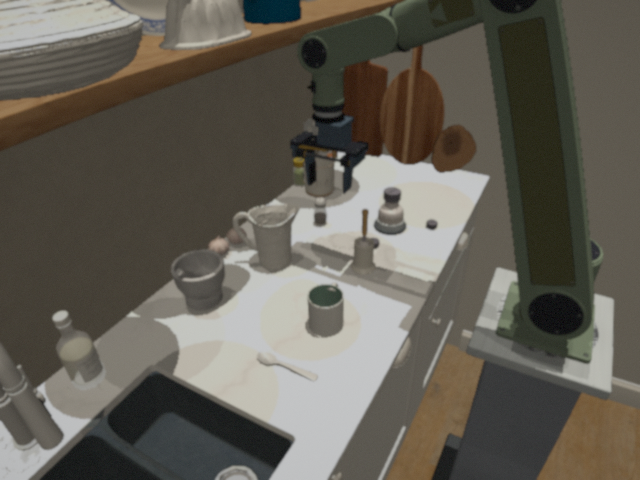

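The scene picture shows the bottle at (396,345) with a grey cap on it at (401,315). Two smaller loose caps lie at (355,314) and (380,396). The brush is in its holder at (319,265), and the mug is at (250,240). The cap on the bottle is the largest of the three and sits where the description says, so I take that one. I'll confirm it in a crop.

```bash
python3 - <<'E'
from h import *
P=dict(cap=((400,314),(393,196)),brush=((320,249),(364,219)),mug=((254,252),(326,324)),holder=((318,299),(361,267)),bottle=((394,351),(391,223)))
for k,(s,d) in P.items():
    x,r=tri([ray("scene",s),ray("side",d)]);print(k,x.round(),np.round(r,1))
    z=dict(cap=109,brush=146,mug=7,holder=0,bottle=0)[k]
    print('   at z',at_z("scene",s,z).round(),at_z("side",d,z).round())
for n,s,d in [("jug",(354,248),(275,265)),("shaker",(420,283),(320,222))]:
    print(n,at_z("scene",s,0).round(),at_z("side",d,0).round())
a=cv2.imread("pics/a.png");b=cv2.imread("pics/b.png")
A=cv2.resize(a[285:410,330:430],None,fx=4,fy=4,interpolation=2)
B=cv2.resize(b[180:280,340:440],(400,500),interpolation=2)
cv2.imwrite("pics/c.png",np.hstack([A,B]))
E
```

```text
cap [ 479. -215.  109.] [2.8 2.8]
   at z [ 483. -214.  109.] [ 476. -212.  109.]
brush [474.   4. 150.] [1.4 1.4]
   at z [479.   8. 146.] [474.   0. 146.]
mug [459. 242.   3.] [4.6 4.6]
   at z [462. 240.   7.] [452. 248.   7.]
holder [474.   6.  -3.] [2. 2.]
   at z [469.   3.   0.] [475.   8.   0.]
bottle [ 477. -222.    9.] [3.3 3.3]
   at z [ 479. -219.    0.] [ 485. -238.    0.]
jug [675.  72.   0.] [685. 106.   0.]
shaker [ 691. -134.    0.] [ 683. -144.    0.]
```

View pics/c.png

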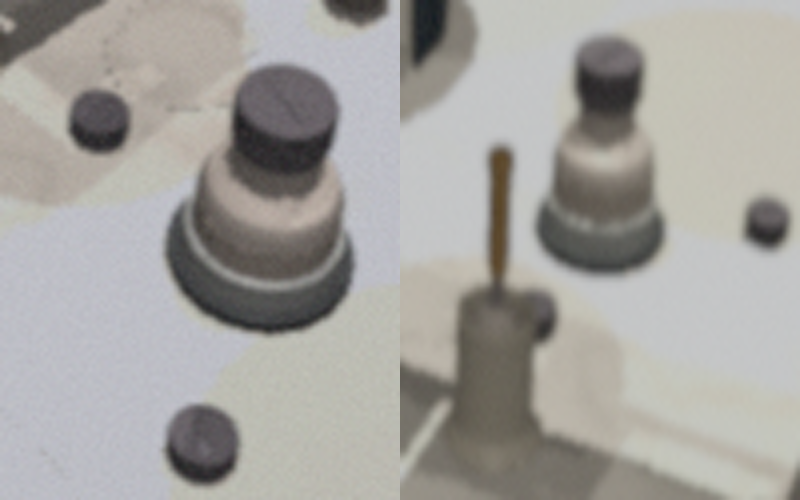

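View pics/w.png

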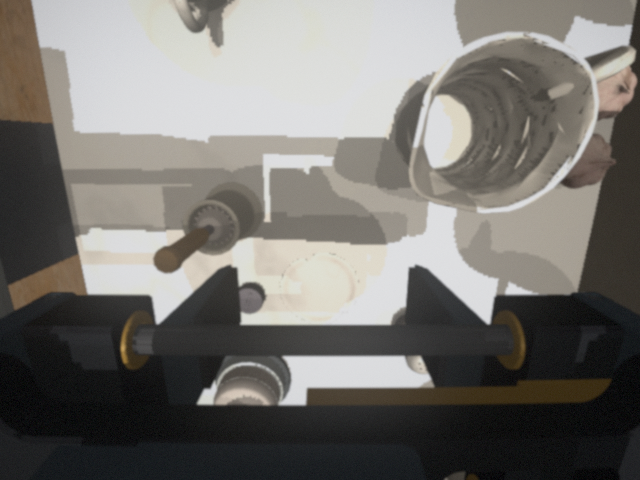

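The crop confirms it: the cap on the bottle is clearly larger than the two loose lookalikes, and its bar runs roughly along the scene camera's line of sight. The wrist view shows the brush knob at (165,260) and the handle entering the holder at (213,230). I'll move above the brush and refine.

```bash
python3 - <<'E'
from h import *
grab_frame("wrist")
R_=[("brush_grip","wrist")]
for q in ["brush_grip","holder","cap_mid","mug_floor","bottle"]:
    print(q,[(np.round(x["location"]).tolist(),round(x["confidence"],2)) for x in tip_of(q,"wrist")][:3])
print("knob top z176",at_z("wrist",(163,261),174), "wrist->entry z80",at_z("wrist",(213,230),86))
print("scene knob",at_z("scene",(319,241),176), "side knob", at_z("side",(365,211),176))
print("side entry",at_z("side",(364,238),84),"scene entry",at_z("scene",(319,268),84))
E
python3 -m jog '0 -0.1 0 0 0 0;0 -0.16 0 0 0 0;0 -0.16 0 0 0 0;0 -0.16 0 0 0 0;0 -0.16 0 0 0 0'
python3 - <<'E'
from h import *
save("wrist","w2.png")
for q in ["brush_grip","holder"]:
    print(q,[(np.round(x["location"]).tolist(),round(x["confidence"],2)) for x in tip_of(q,"wrist")][:3])
    for x in tip_of(q,"wrist")[:2]: print(at_z("wrist",x["location"],146 if q[0]=='b' else 0))
E
```

```text
brush_grip []
holder [([227.0, 208.0], 0.66)]
cap_mid [([252.0, 298.0], 0.61)]
mug_floor []
bottle [([229.0, 207.0], 0.41)]
knob top z176 [470.95280019   5.54298027 174.        ] wrist->entry z80 [476.75718005   4.86344806  86.        ]
scene knob [470.13155924   3.2447768  176.        ] side knob [468.30551342  10.15115024 176.        ]
side entry [475.48576397  -7.09072602  84.        ] scene entry [482.18181201  13.9761668   84.        ]
time_s: 1.57
ee_pos: [495.8, 0.0, 236.6]
ee_rot: [179.9, 0.0, 90.0]
force: [1.0, 0.6, -0.3]
gripper_width: 91.1
brush_grip [([288.0, 247.0], 0.84)]
[472.22433236   6.57855295 146.        ]
holder [([300.0, 209.0], 0.78)]
[471.79622279   8.34895456   0.        ]
```

View pics/w2.png

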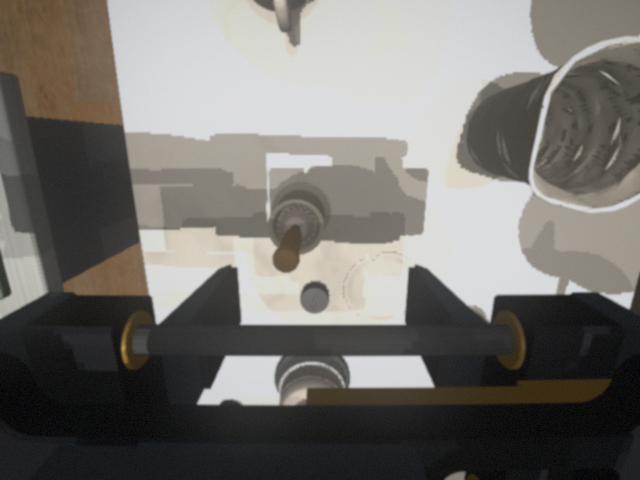

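The wrist view shows the knob at (286,260) and the handle entering the holder at (298,215), with the grip point at about (472,6,146). That agrees with the scene and side estimates, so I'll descend and grasp.

```bash
python3 -m jog '0.012 -0.048 0 0 0 0;0.012 -0.048 0.08 0 0 0;0.012 -0.048 0.15 0 0 0;0.012 -0.048 0.176 0 0 0;0.012 -0.048 0.176 0 0 0;0.012 -0.048 0.176 0 0 0'; python3 -m jog '0 0 0 0 0 0;0 0 0 0 0 0;0 0 0 0 0 0;0 0 0 0 0 0;0 0 0 0 0 0;0 0 0 0 0 0;0 0 0 0 0 0;0 0 0 0 0 0;0 0 0 0 0 0;0 0 0 0 0 0' -1 30
```

```text
time_s: 2.32
ee_pos: [472.5, 6.0, 147.6]
ee_rot: [-180.0, -0.0, 90.0]
force: [0.1, 0.9, 0.9]
gripper_width: 91.4
time_s: 3.15
ee_pos: [472.4, 6.0, 147.6]
ee_rot: [-180.0, -0.0, 90.0]
force: [-0.2, 0.6, 0.1]
gripper_width: 27.3
```

```bash
python3 -m jog '0 0 0 0 0 0;0 0 0 0 0 0;0 0 0 0 0 0;0 0 0 0 0 0;0 0 0 0 0 0' ; python3 -m jog '0 0 -0.02 0 0 0;0 0 -0.06 0 0 0;0 0 -0.12 0 0 0;0 0 -0.18 0 0 0;0 0 -0.22 0 0 0;0 0 -0.24 0 0 0;0 0 -0.24 0 0 0;0 0 -0.24 0 0 0'
python3 - <<'E'
from h import *
a=save("scene","d1.png");b=save("side","d2.png")
for q in ["mug_floor","brush_foot","brush_grip"]:
    for c in ["scene","side"]:
        print(q,c,[(np.round(x["location"]).tolist(),round(x["confidence"],2)) for x in tip_of(q,c)][:2])
A=a[110:310,190:400];B=b[110:370,250:450]
f=lambda i:cv2.resize(i,(400,int(400*i.shape[0]/i.shape[1])),interpolation=2)
A,B=f(A),f(B);H=max(len(A),len(B));p=lambda i:cv2.copyMakeBorder(i,0,H-len(i),0,0,0)
cv2.imwrite("pics/d.png",np.hstack([p(A),p(B)])[:,:,::-1])
E
```

```text
time_s: 3.57
ee_pos: [472.4, 6.0, 147.6]
ee_rot: [-180.0, -0.0, 90.0]
force: [0.2, 0.1, 0.5]
gripper_width: 15.7
time_s: 4.23
ee_pos: [472.1, 6.0, 266.9]
ee_rot: [-179.9, 0.0, 90.0]
force: [-0.1, 0.2, -1.4]
gripper_width: 15.7
mug_floor scene [([252.0, 252.0], 0.93)]
mug_floor side [([327.0, 325.0], 0.94)]
brush_foot scene [([318.0, 259.0], 0.82)]
brush_foot side [([364.0, 228.0], 0.71)]
brush_grip scene [([423.0, 283.0], 0.19)]
brush_grip side [([364.0, 177.0], 0.69)]
```

View pics/d.png

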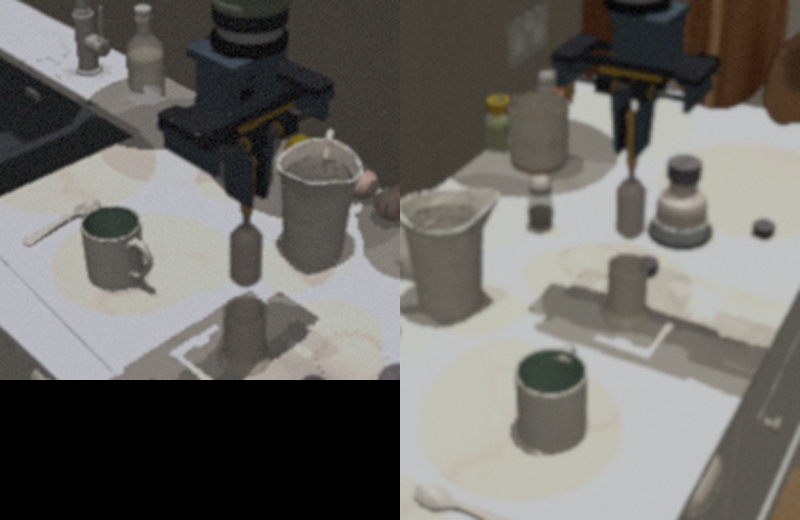

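The brush is held upright and clear of the holder. The mug rim centre is at about scene (249,226) and side (326,296).

```bash
python3 - <<'E'
from h import *
print("rim z91",at_z("scene",(249.3,226.5),91),at_z("side",(326,296),91),tri([ray("scene",(249.3,226.5)),ray("side",(326,296))]))
print("floor",at_z("scene",(252,252),7),at_z("side",(327,325),7),tri([ray("scene",(252,252)),ray("side",(327,325))]))
print("foot",tri([ray("scene",(318,259)),ray("side",(364,228))]))
E
```

```text
rim z91 [458.82158657 244.05318331  91.        ] [451.31266257 247.52724623  91.        ] (array([455.85473387, 243.95531997,  89.5303007 ]), [np.float64(3.268910701782604), np.float64(3.2689107017826444)])
floor [458.40197099 243.35292324   7.        ] [448.91533503 249.39458543   7.        ] (array([455.15483733, 244.46137535,   4.09462833]), [np.float64(4.344983130955987), np.float64(4.344983130955947)])
foot (array([470.8193136 ,   6.0025138 , 123.27083229]), [np.float64(0.2527435970441493), np.float64(0.2527435970440679)])
```

```bash
python3 -m jog '0.03 0 0 0 0 0;0.09 -0.01 0 0 0 0;0.16 -0.02 0 0 0 0;0.23 -0.034 0 0 0 0;0.3 -0.034 0 0 0 0;0.36 -0.034 0 0 0 0;0.42 -0.034 0 0 0 0;0.46 -0.034 0 0 0 0;0.478 -0.034 0 0 0 0;0.478 -0.034 0 0 0 0;0.478 -0.034 0 0 0 0;0.478 -0.034 0 0 0 0'
python3 - <<'E'
from h import *
a=save("scene","e1.png");b=save("side","e2.png");w=save("wrist","e3.png")
A=a[130:280,190:310];B=b[180:350,270:390]
for c in ["scene","side"]:
  for q in ["brush_foot","mug_floor"]: print(c,q,[np.round(x["location"]).tolist() for x in tip_of(q,c)][:2], )
f=lambda i:cv2.resize(i,(int(400*i.shape[1]/i.shape[0]),400),interpolation=2)
cv2.imwrite("pics/e.png",np.hstack([f(A),f(B)])[:,:,::-1])
E
```

```text
time_s: 5.63
ee_pos: [455.3, 243.8, 266.9]
ee_rot: [-179.9, 0.1, 90.0]
force: [-0.3, -0.4, -1.0]
gripper_width: 16.1
scene brush_foot [[250.0, 217.0]]
scene mug_floor [[250.0, 249.0], [394.0, 350.0]]
side brush_foot [[327.0, 280.0]]
side mug_floor [[328.0, 323.0]]
```

View pics/e.png

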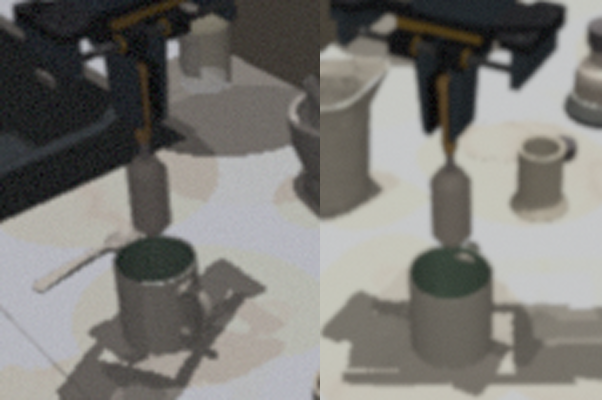

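```bash
python3 - <<'E'
from h import *
s=150/400;t=170/400
for c,m in [("scene",lambda x,y:(190+x*s,130+y*s)),("side",lambda x,y:(270+(x-320)*t,180+y*t))]:
    print(c,"proj foot",proj(c,(455,244,126)),"proj rim",proj(c,(455,244,91)),"dpx/dx,dy",proj(c,(465,244,91))-proj(c,(455,244,91)),proj(c,(455,254,91))-proj(c,(455,244,91)))
    print("  seen foot",m(151,229) if c=="scene" else m(451,240),"seen rim",m(155,258) if c=="scene" else m(451,271))
E
```

```text
scene proj foot [246.91255162 215.88118573] proj rim [248.11439997 227.12641968] dpx/dx,dy [ 3.12669066 -1.61084771] [-2.38541484 -1.69076753]
  seen foot (246.625, 215.875) seen rim (248.125, 226.75)
side proj foot [325.05233218 282.00593781] proj rim [325.2695874  294.54296191] dpx/dx,dy [-4.03585984 -1.37639443] [-2.18910004  2.68946242]
  seen foot (325.675, 282.0) seen rim (325.675, 295.175)
```

Seen and projected positions agree within 1 px, so I'll lower the brush into the mug.

```bash
python3 -m jog '0 0 0.04 0 0 0;0 0 0.09 0 0 0;0 0 0.13 0 0 0;0 0 0.17 0 0 0;0 0 0.2 0 0 0;0 0 0.22 0 0 0;0 0 0.226 0 0 0;0 0 0.226 0 0 0;0 0 0.226 0 0 0'; python3 -m jog '0 0 0 0 0 0;0 0 0 0 0 0;0 0 0 0 0 0;0 0 0 0 0 0;0 0 0 0 0 0;0 0 0 0 0 0' 0.3; python3 -m jog '0 0 -0.04 0 0 0;0 0 -0.1 0 0 0;0 0 -0.16 0 0 0;0 0 -0.2 0 0 0;0 0 -0.22 0 0 0;0 0 -0.22 0 0 0'
```

```text
time_s: 6.73
ee_pos: [455.7, 244.7, 154.9]
ee_rot: [-180.0, -0.0, 90.0]
force: [0.6, 0.7, -1.5]
gripper_width: 15.8
time_s: 7.23
ee_pos: [455.8, 244.8, 155.0]
ee_rot: [-180.0, -0.0, 90.0]
force: [-0.0, 0.6, 0.2]
gripper_width: 53.3
time_s: 7.73
ee_pos: [456.8, 245.2, 267.3]
ee_rot: [179.8, -0.2, 89.9]
force: [-0.4, 0.4, -0.2]
gripper_width: 59.4
```

```bash
python3 -m jog '-0.04 0 0 0 0 0;-0.1 0.01 0 0 0 0;-0.17 0.02 0 0 0 0;-0.24 0.03 0 0 0 0;-0.31 0.04 0 0 0 0;-0.38 0.04 0 0 0 0;-0.45 0.04 0 0 0 0;-0.52 0.04 0 0 0 0;-0.59 0.04 0 0 0 0;-0.66 0.04 0 0 0 0;-0.73 0.04 0 0 0 0;-0.8 0.04 0 0 0 0;-0.86 0.04 0 0 0 0;-0.9 0.04 0 0 0 0;-0.92 0.04 0 0 0 0;-0.92 0.04 0 0 0 0;-0.92 0.04 0 0 0 0;-0.92 0.04 0 0 0 0' 1
python3 - <<'E'
from h import *
print(state()["qpos"].round(1))
a=save("scene","f1.png");b=save("side","f2.png");w=save("wrist","f3.png")
for c in ["wrist","scene","side"]:
    for x in tip_of("cap_mid",c)[:3]: print(c,x, at_z(c,x["location"],109).round(1))
for c in ["scene","side"]:
    print([ (x["location"],x["confidence"]) for x in tip_of("brush_grip",c)[:1]])
A=a[130:280,190:310];B=b[180:350,270:390]
f=lambda i:cv2.resize(i,(int(400*i.shape[1]/i.shape[0]),400),interpolation=2)
m=np.hstack([f(A),f(B)]);W=cv2.resize(w[80:420,100:540],(200,155))
cv2.imwrite("pics/f.png",m[:,:,::-1])
E
```

```text
time_s: 9.23
ee_pos: [476.2, -213.5, 265.3]
ee_rot: [179.8, -0.3, 90.0]
force: [-0.5, 0.4, 0.3]
gripper_width: 91.0
[-25.6  12.4  93.6   0.3  73.9 -25.7]
wrist {'location': [331.3, 112.5], 'confidence': 0.81} [ 485.3 -107.8  109. ]
wrist {'location': [326.8, 236.9], 'confidence': 0.78} [ 482.1 -216.6  109. ]
wrist {'location': [232.2, 260.3], 'confidence': 0.67} [ 392.4 -239.7  109. ]
scene {'location': [380.0, 393.7], 'confidence': 0.78} [ 315.7 -301.1  109. ]
scene {'location': [352.5, 313.9], 'confidence': 0.72} [ 415.2 -148.6  109. ]
scene {'location': [401.8, 314.2], 'confidence': 0.62} [ 485.2 -217.1  109. ]
side {'location': [430.6, 225.5], 'confidence': 0.57} [ 329.8 -105.4  109. ]
side {'location': [392.7, 194.3], 'confidence': 0.51} [ 480.6 -221.7  109. ]
[([246.8, 210.7], 0.77)]
[([327.9, 273.2], 0.9)]
```

View pics/f.png

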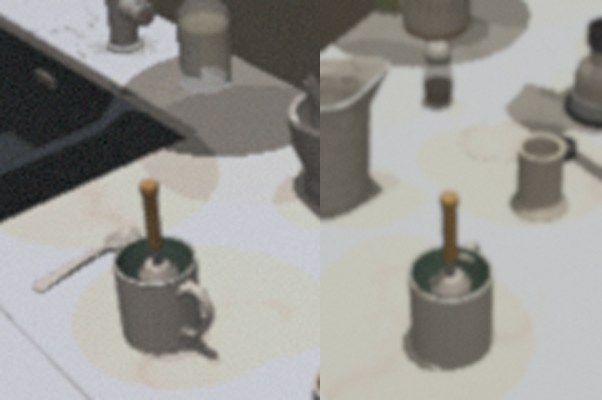

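View pics/f3.png

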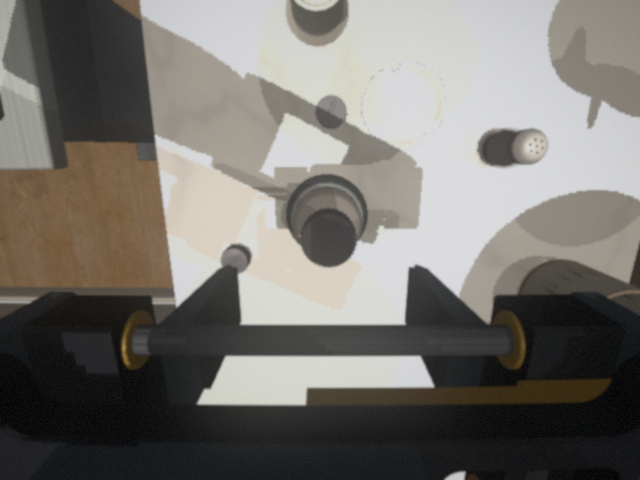

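The brush stands upright in the mug, released. In the wrist view the bottle cap is at (329,237), which gives about (482,-217) and agrees with the scene and side views. I'll pre-turn 30° for joint-6 margin, then descend and grip.

```bash
python3 -m jog '-0.008 0.012 0.03 0 0 0.08;-0.008 0.012 0.08 0 0 0.16;-0.008 0.012 0.12 0 0 0.24;-0.008 0.012 0.15 0 0 0.32;-0.008 0.012 0.17 0 0 0.33;-0.008 0.012 0.2 0 0 0.33;-0.008 0.012 0.24 0 0 0.33;-0.008 0.012 0.28 0 0 0.33;-0.008 0.012 0.3 0 0 0.33;-0.008 0.012 0.3 0 0 0.33;-0.008 0.012 0.3 0 0 0.33'; python3 -m jog '0 0 0 0 0 0;0 0 0 0 0 0;0 0 0 0 0 0;0 0 0 0 0 0;0 0 0 0 0 0;0 0 0 0 0 0;0 0 0 0 0 0;0 0 0 0 0 0;0 0 0 0 0 0;0 0 0 0 0 0' -1 40
```

```text
time_s: 10.55
ee_pos: [483.4, -218.1, 116.3]
ee_rot: [179.9, -0.3, 60.4]
force: [0.1, -0.1, -0.1]
gripper_width: 91.1
time_s: 11.38
ee_pos: [483.0, -217.9, 116.3]
ee_rot: [179.9, -0.3, 60.3]
force: [-2.5, 1.4, 2.4]
gripper_width: 49.3
```

```bash
python3 -m jog '0 0 0.004 0 0 0;0 0 0.008 0 0 0;0 0 0.01 0 0 0;0 0 0.01 0 0 0;0 0 0.01 0 0 0'
```

```text
time_s: 11.8
ee_pos: [483.0, -217.9, 111.7]
ee_rot: [179.9, -0.3, 60.4]
force: [-3.0, 2.1, 6.1]
gripper_width: 49.2
```

```bash
python3 -m jog '0 0 0.002 0 0 0;0 0 0.002 0 0 -0.06;0 0 0.002 0 0 -0.12;0 0 0.002 0 0 -0.2;0 0 0.002 0 0 -0.28;0 0 0.002 0 0 -0.36;0 0 0.002 0 0 -0.44;0 0 0.002 0 0 -0.52;0 0 0.002 0 0 -0.6;0 0 0.002 0 0 -0.68;0 0 0.002 0 0 -0.76;0 0 0.002 0 0 -0.84;0 0 0.002 0 0 -0.92;0 0 0.002 0 0 -0.98;0 0 0.002 0 0 -0.98;0 0 0.002 0 0 -0.98'; python3 - <<'E'
from h import *
s=state();print(s["qpos"].round(1),s["torque"].round(2))
E
```

```text
time_s: 13.13
ee_pos: [484.3, -218.0, 111.5]
ee_rot: [179.7, 0.2, 148.5]
force: [-0.1, 2.9, 7.6]
gripper_width: 49.1
[-25.7  20.7 105.8   0.4  53.2 -84.4] [ 0.42  0.13 -0.01]
```

```bash
python3 -m jog '0 0 -0.004 0 0 0;0 0 -0.008 0 0 0;0 0 -0.012 0 0 0;0 0 -0.018 0 0 0;0 0 -0.018 0 0 0'
```

```text
time_s: 13.55
ee_pos: [484.4, -218.1, 120.6]
ee_rot: [179.7, 0.3, 148.6]
force: [-1.0, 0.3, 0.6]
gripper_width: 49.2
```

Nothing is resisting the lift: +9 mm from pressed, only about 0.5 N. I'll raise it to about 70 mm.

```bash
python3 -m jog '0 0 -0.02 0 0 0;0 0 -0.05 0 0 0;0 0 -0.08 0 0 0;0 0 -0.11 0 0 0;0 0 -0.125 0 0 0;0 0 -0.13 0 0 0;0 0 -0.13 0 0 0;0 0 -0.13 0 0 0;0 0 -0.13 0 0 0'
python3 - <<'E'
from h import *
a=save("scene","g1.png");b=save("side","g2.png")
f=lambda i:cv2.resize(i,(400,400*i.shape[0]//i.shape[1]),interpolation=2)
cv2.imwrite("pics/g.png",np.hstack([f(a[200:400,190:450]),f(b[120:320,270:530])])[:,:,::-1])
for c in ["scene","side"]:
    for q in ["cap_mid","neck_top"]: print(c,q,[(np.round(x["location"]).tolist(),round(x["confidence"],2)) for x in tip_of(q,c)][:3], proj(c,(482,-217,180)),proj(c,(482,-217,111)))
E
```

```text
time_s: 14.3
ee_pos: [483.4, -218.1, 184.7]
ee_rot: [179.7, 0.2, 148.5]
force: [0.4, 0.1, 0.3]
gripper_width: 49.1
scene cap_mid [([355.0, 314.0], 0.63), ([381.0, 396.0], 0.54), ([407.0, 290.0], 0.51)] [405.55891281 289.34742747] [400.91665056 314.32026489]
scene neck_top [([399.0, 315.0], 0.68)] [405.55891281 289.34742747] [400.91665056 314.32026489]
side cap_mid [([432.0, 225.0], 0.65), ([396.0, 173.0], 0.45), ([378.0, 242.0], 0.45)] [393.23135092 172.79009052] [391.72094986 194.26444225]
side neck_top [([394.0, 191.0], 0.88), ([322.0, 228.0], 0.55), ([363.0, 268.0], 0.53)] [393.23135092 172.79009052] [391.72094986 194.26444225]
```

View pics/g.png

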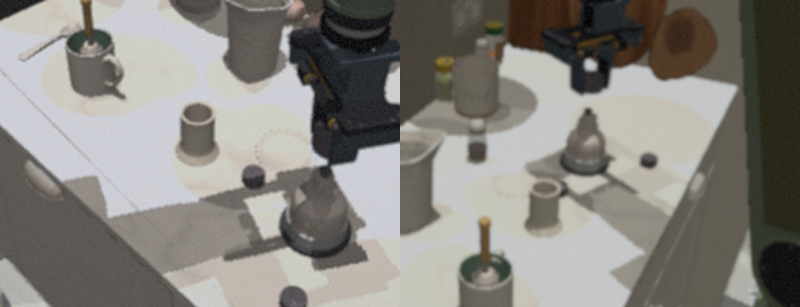

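The cap is off and held level in the gripper, clear of the bare neck. The brush stands in the mug, and the holder and mug are upright. I'll hand it in.

```bash
python3 -c "
from workcell import *
print(job_done())"
```

```text
the job is handed in; nothing more can be done
None
```

I did the whole job and handed it in at about 14.5 s on the robot's clock; `job_done()` gives no verdict, so I don't know the official result.

- **Brush:** I pulled it up out of the holder and let it go in the mug. The pictures show it standing nearly upright in the mug.
- **Cap:** I pressed it about 5 mm with about 6–8 N of upward force on the tool. I then turned the gripper 88° anticlockwise while pressing and lifted it off; there was no resistance on the way up.
- **Last checks:** The cap is held about 68 mm above its locked place, with the tool tilted less than 0.5° and a grip width of 49 mm. The pictures show the bare bottle neck below it. The cap's position in both views matches the expected one within about 3 px.
- **Bystanders:** The mug and the holder are upright. The jug, the shaker and the teaspoon look untouched in the pictures; I did not measure their positions again.

No check failed. I judged the cap's turn from the gripper's angle and the free lift, not by seeing the bar on the cap.

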